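# Cover the full pan and switch on its well

### The job

One of the three pans in the food warmer is full of potatoes. Put the rectangular lid from the chopping board squarely on that pan so that it lies flat and covers the mouth, setting it down rather than dropping it, and turn the knob in front of that well clockwise to fully on. Leave the other two knobs off and do not push the round lid about.

Things in the scene. Friction and masses are not known exactly. Their poses are not given: they have to be found in the camera images.
- lid_grip (a point): The lid: flat steel plate 148 x 120 x 4 mm with a strap handle, loose, about 0.25 kg, lying flat on the board. The point is the centre of the handle's bar, over the plate's centre, 39 mm above the underside. The bar is 90 mm long along the lid's x (its long side), 14 mm wide (y), 10 mm thick, top 44 mm above the underside, 30 mm free beneath it; end posts at x = +-40 mm. z is up.
- warmer: Food warmer: fixed steel box 272 mm deep (x), 430 wide (y), deck 115 mm high, yaw within 0.12 rad. Origin: centre of its underside; x away from the robot, y to its left, z up. Its front 104 mm is a panel with three knobs, rising away from the robot at 30 degrees from level; behind it in the deck are three wells, each served by the knob straight in front of it.
- pan_full: The steel pan filled with potatoes. Outer rim 144 mm (x) x 116 mm (y), mouth 118 x 90 mm, the potatoes stay 9 mm below the rim. Origin: centre of the rim's top plane (118 mm above the table). x along the long side, y across, z up. It cannot move; which well it sits in differs from start to start.
- pan_empty: A pan of the same size with nothing in it; same origin and axes. It cannot move.
- pan_grate: A pan of the same size with only a wire drain grate on its bottom; same origin and axes. It cannot move.
- board: White chopping board lying on the table, fixed, 360 (x) x 240 (y) x 15 mm, origin at the centre of its underside.
- round_lid: Bystander: a small round steel lid 90 mm across with a knob, 34 mm high, lying on the board beyond the lid; origin at the centre of its underside.
- well_left (a point): Centre of the warmer's left (+y side) well, in the deck's top plane, 115 mm above the table. Wells are 130 mm apart.
- well_mid (a point): Centre of the warmer's middle well, in the deck's top plane, 115 mm above the table. Wells are 130 mm apart.
- well_right (a point): Centre of the warmer's right (-y side) well, in the deck's top plane, 115 mm above the table. Wells are 130 mm apart.
- knob_left_grip (a point): The left (+y side) knob, in front of the left (+y side) well: black bar grip 64 mm long, 14 thick, 36 tall on a 56 mm disc. Point: on the turning axis, 30 mm out from the panel, 12 mm below the bar's top, 22 mm above the disc. z: turning axis, out of the panel (30 degrees off vertical, to the robot); x: along the bar, turning with it. Off: bar along the slope, white line at its upper end.
- knob_left (a joint): Angle of the left (+y side) knob: 0 is off, growing as it is turned clockwise (seen facing the panel) up to a firm stop at 1.3 rad, fully on. It starts within 0.25 rad of off, turns against about 0.08 N m of friction and stays where left.
- knob_mid_grip (a point): The middle knob, in front of the middle well: black bar grip 64 mm long, 14 thick, 36 tall on a 56 mm disc. Point: on the turning axis, 30 mm out from the panel, 12 mm below the bar's top, 22 mm above the disc. z: turning axis, out of the panel (30 degrees off vertical, to the robot); x: along the bar, turning with it. Off: bar along the slope, white line at its upper end.
- knob_mid (a joint): Angle of the middle knob: 0 is off, growing as it is turned clockwise (seen facing the panel) up to a firm stop at 1.3 rad, fully on. It starts within 0.25 rad of off, turns against about 0.08 N m of friction and stays where left.
- knob_right_grip (a point): The right (-y side) knob, in front of the right (-y side) well: black bar grip 64 mm long, 14 thick, 36 tall on a 56 mm disc. Point: on the turning axis, 30 mm out from the panel, 12 mm below the bar's top, 22 mm above the disc. z: turning axis, out of the panel (30 degrees off vertical, to the robot); x: along the bar, turning with it. Off: bar along the slope, white line at its upper end.
- knob_right (a joint): Angle of the right (-y side) knob: 0 is off, growing as it is turned clockwise (seen facing the panel) up to a firm stop at 1.3 rad, fully on. It starts within 0.25 rad of off, turns against about 0.08 N m of friction and stays where left.
There are look-alikes about, which are no part of the job. Leave any orange look-alike of the part that bears lid_grip alone.

How it is judged:
At the end, for the whole second after the job is handed in: The lid lies at rest and flat (within 0.06 rad) on the rim of the pan of potatoes, centred within 12 mm along and across the pan and in line with it within 0.15 rad (either way round); the knob of that pan's well is beyond 1.1 rad; the other two knobs are below 0.4 rad (x of lid_grip in the frame of pan_full between -0.012 and 0.012 m and y of lid_grip in the frame of pan_full between -0.012 and 0.012 m and z of lid_grip in the frame of pan_full between 0.034 and 0.043 m and angle between the x axis of lid_grip and the x axis of pan_full, either way round below 0.15 rad and angle between lid_grip's own z axis and vertical below 0.06 rad and linear speed of lid below 0.02 m/s and ((horizontal distance between pan_full and well_left below 0.04 m and value of joint knob_left above 1.1 rad and value of joint each of knob_mid, knob_right below 0.4 rad) or (horizontal distance between pan_full and well_mid below 0.04 m and value of joint knob_mid above 1.1 rad and value of joint each of knob_left, knob_right below 0.4 rad) or (horizontal distance between pan_full and well_right below 0.04 m and value of joint knob_right above 1.1 rad and value of joint each of knob_left, knob_mid below 0.4 rad))); the robot touches nothing.
It fails at once if the lid is dropped (falls freely faster than 0.8 m/s, a drop of about 30 mm) (contact force between the fingers and lid below 0.3 N and linear speed of lid above 0.8 m/s).
It fails at once if the round lid is pushed more than 40 mm (distance of round_lid from where it was at the start of the episode above 0.04 m).
It also fails if it takes over 51 s, if anything falls off the work surface, if the arm or the gripper's body presses on something with over 40 N, if the wrist force passes 120 N, or if a joint passes its speed limit or range.

### The arm

A 6-joint arm with a two-finger parallel gripper is mounted at the origin on the work surface. World frame = base frame: x ahead of the robot, y to its left, z up, the work surface at z = 0. Lengths are in m, angles in rad, forces in N, time in s.
With the tool pointing down it reaches from about 0.3 to 0.85 m from the base axis. Payload 5.4 kg.
Tool frame: the origin (TCP) lies midway between the tips of the shut fingers; the grasp point (between the pads) lies 19 mm behind it; z points along the fingers, y is the direction in which the jaws open and shut (so a half turn about z gives the same grasp; the last joint's range is limited). The gripper opens to 85 mm and grips with 20 to 120 N. Pads are 22 mm wide; open, the fingers measure 114 mm over their backs; the gripper's body (76 mm by 85 mm) begins 54 mm behind the grasp point. The pads swing forward as they close: fully open they stand 13 mm farther back than shut.
Start: joints at [-1.513, 0.158, 1.597, -0, 1.386, -0.21], TCP at [0.152, -0.554, 0.231] pointing down, gripper open.
Joint ranges: [-2.91, 2.91], [-0.94, 2.29], [0.18, 2.7], [-1.29, 4.43], [0.17, 2.64], [-3, 3]. Speed limits (rad/s): [2.57, 2.57, 3.14, 3.14, 3.14, 3.14].

### API

Orientations are given as a unit quaternion [x, y, z, w].
In Python, from station import robot, viewer, sign_off gives the robot as it stands. The module is installed in compiled form; this text tells all that it offers.
- The arm moves only by the tool arm_command, never from a script. Its arguments are lists of equal length, an entry for each row: "delta_rot": the turn, a rotation vector about the tool's x, y, z in rad, a list of three; "dp": the shift along the tool's x, y, z in mm, a list of three; "jaw": the finger opening in mm, from 0 to 85.4. In form: {"delta_rot": [[rx, ry, rz], ...], "dp": [[x, y, z], ...], "jaw": [jaw, ...]}. A call has 1 to 5 rows; each row is the pose to reach, as a shift and turn from the pose measured when the call began, along the tool's axes at that moment; what a row does not reach only later rows make up. A row lasts 1/8 s, in which the tool goes at most 62.5 mm and 10.7 degrees, less where a joint would pass 70% of its speed; a pose out of reach is approached as far as the arm can. A call with a gripper value outside its range is refused whole. The fingers move at their own pace and stop on an object; "force" is the grip in N (left out, the last holds). Time passes only in rows, so rows that repeat a pose let the fingers close. It gives the time, the measured TCP pose, the force and the opening at its end, in the units of the state.
- robot.observe(): the state, without advancing time (a new reading comes with each control period).
- viewer.camera(name): name is "scene" or "top" or "wrist"; returns the picture (384x512x3 uint8, blue, green, red); there is no depth.
- viewer.calibration(name): a dict with "K" (3x3 intrinsics, pixels), "origin" and "attitude" of the camera in the world. Camera axes: x right, y down, z forward; pixel columns grow to the right and rows downward; lengths in m; the calibration is good to about 2 mm. A picture is of the moment at which its call begins: read the wrist's pose just before it. calibration takes no time and is no camera call; for the wrist camera it gives the pose at the moment of the call.
- sign_off(): hands the job in, once; it reports no verdict.
The state is a dict: "time": time; "q": joint angles; "qd": joint speeds; "tau": joint torques, N m; "eef_pos": TCP position; "tcp_rot": TCP orientation; "ft_force": force on the tool from outside, world axes, zero at the start; "wrist_torque": the same for the moment, N m; "width": finger opening in m.
Only numpy, scipy, OpenCV 4.12 (cv2) and the standard library are available. Lean on these libraries where they do the work, as an engineer would, in place of code of your own. Each camera call takes 0.05 s, during which the arm holds its last target. There are 200 camera calls.

## Working session

There is one attempt and no reset: what is moved stays moved. The work goes in short steps, Python scripts to look and compute and a tool call to move; the robot and the scene stay as the last step left them, time stands still between calls to the robot, and variables do not carry over. Pictures are saved under pics/ and viewed, about 8 in all and at most 12, crops included, and the job is handed in when it is done.

Besides the shell and the picture viewer there is one more tool, called in YAML: its name, and indented under it one key for each argument. arm_command: Moves the arm, as the interface text tells. Its arguments: {"type":"object","properties":{"delta_rot":{"type":"array","items":{"type":"array","items":{"type":"number"}}},"dp":{"type":"array","items":{"type":"array","items":{"type":"number"}}},"jaw":{"type":"array","items":{"type":"number"}},"force":{"type":"number"}},"required":["delta_rot","dp","jaw"]}

```bash
mkdir -p pics; cat > h.py <<'E'
import numpy as np, cv2
from scipy.spatial.transform import Rotation as R
from station import robot, viewer, sign_off
def rot(a):
    a=np.array(a,float)
    return a if a.shape==(3,3) else R.from_quat(a).as_matrix()
def ray(name,uv,z,c=None):
    c=c or viewer.calibration(name); K=np.array(c["K"]); A=rot(c["attitude"]); o=np.array(c["origin"])
    d=A@np.linalg.solve(K,[uv[0],uv[1],1]); return o+d*(z-o[2])/d[2]
def proj(name,p,c=None):
    c=c or viewer.calibration(name); q=rot(c["attitude"]).T@(np.array(p)-np.array(c["origin"])); q=np.array(c["K"])@q; return q[:2]/q[2]
def togo(p,Rt):
    "shift (mm, tool axes) and rotvec to go to position p, attitude Rt"
    s=robot.observe(); A=rot(s["tcp_rot"]); return (A.T@(np.array(p)-s["eef_pos"])*1000).round(1), R.from_matrix(A.T@Rt).as_rotvec().round(4)
E
python3 - <<'E'
from h import *
s=robot.observe(); print(s)
for n in("scene","top"):
    im=viewer.camera(n); cv2.imwrite(f"pics/{n}0.png",cv2.resize(im,(800,600),interpolation=cv2.INTER_CUBIC)); print(n,viewer.calibration(n))
E
```

```text
{'time': 0.0, 'q': array([-1.51311050e+00,  1.59068620e-01,  1.59822311e+00, -2.89984701e-05,
        1.38620833e+00, -2.10133928e-01]), 'qd': array([ 0.00124616,  0.00031625, -0.00089603, -0.00031867,  0.00250214,
       -0.00148274]), 'tau': array([-7.17691946e-04, -3.96002305e+01, -3.31429839e+01, -3.55731790e-04,
        8.37075786e-03,  7.64916109e-06]), 'eef_pos': array([ 0.15207879, -0.55390121,  0.23031048]), 'tcp_rot': array([ 9.91046654e-01,  1.33512619e-01,  5.84154340e-05, -9.52015056e-04]), 'ft_force': array([-0.70825151,  0.32489761, -0.67365649]), 'wrist_torque': array([ 0.00839759, -0.08210675,  0.01444355]), 'width': 0.08527776658742511}
scene {'K': array([[388.99205358,   0.        , 253.76512149],
       [  0.        , 388.99205358, 193.86343143],
       [  0.        ,   0.        ,   1.        ]]), 'origin': array([ 1.12422003, -0.5576416 ,  0.61794266]), 'attitude': array([ 0.77837084,  0.39369572, -0.22093695, -0.43626756])}
top {'K': array([[367.84991769,   0.        , 258.80952284],
       [  0.        , 367.84991769, 192.07217289],
       [  0.        ,   0.        ,   1.        ]]), 'origin': array([ 0.39253024, -0.10951579,  1.02354892]), 'attitude': array([-0.70194426,  0.71119052, -0.0248759 ,  0.02938529])}
```

View pics/top0.png

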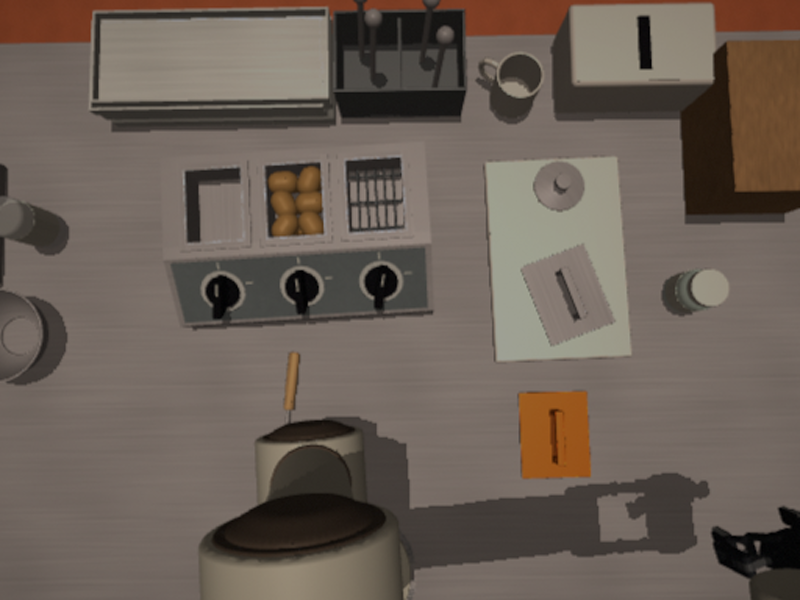

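View pics/scene0.png

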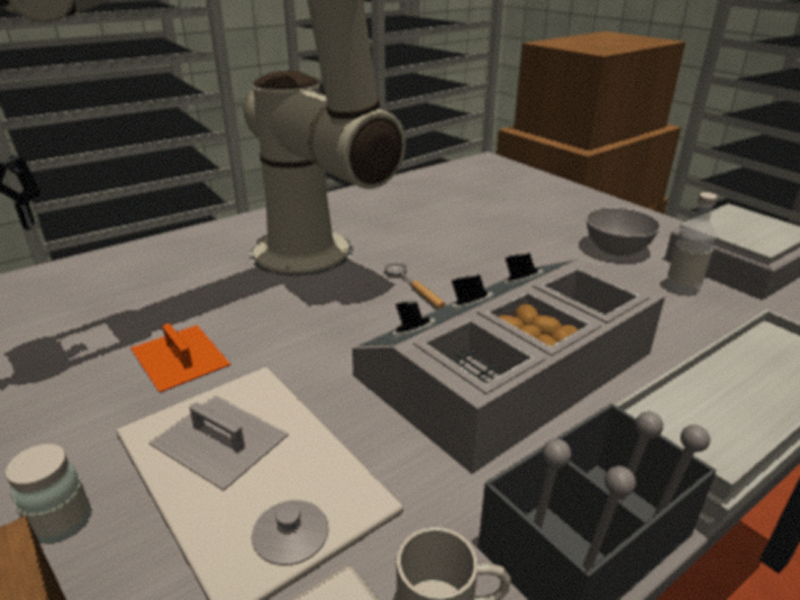

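The middle pan holds the potatoes: its mouth is at about (295,200) in the top view, with its knob at (302,288). The steel lid's plate corners are at about (522,268), (583,244), (613,320), (552,345), and the orange lid is the decoy. The round lid is at (559,186).

```bash
python3 - <<'E'
from h import *
f=lambda u:((u[0]+.5)/1.5625-.5,(u[1]+.5)/1.5625-.5)
L=np.array([ray("top",f(u),.019) for u in [(522,268),(583,244),(613,320),(552,345)]])
P=np.array([ray("top",f(u),.118) for u in [(263,163),(326,160),(330,239),(266,243)]])
D=np.array([ray("top",f(u),.115) for u in [(163,158),(425,143)]])
print(L.round(4),L.mean(0),P.round(4),P.mean(0),D)
l=(L[0]+L[1]-L[2]-L[3]); yl=np.arctan2(l[1],l[0]); d=D[0]-D[1]; yw=np.arctan2(-d[0],d[1]); p=P[0]+P[1]-P[2]-P[3]
print("yaw lid",yl,"warmer",yw,"pan",np.arctan2(p[1],p[0]))
# proposal: TCP above lid, jaws across bar
def down(yaw): # tool z down; tool y across bar; tool x along lid x dir
    x=np.array([np.cos(yaw),np.sin(yaw),0]); z=np.array([0,0,-1.]); return np.column_stack([x,np.cross(z,x),z])
c=L.mean(0)
for y in(yl,yl+np.pi): print(togo([c[0],c[1],.23],down(y)))
print(viewer.calibration("wrist"),rot(robot.observe()["tcp_rot"]).round(3))
E
```

```text
[[ 0.5242 -0.3106  0.019 ]
 [ 0.5653 -0.4192  0.019 ]
 [ 0.4307 -0.4665  0.019 ]
 [ 0.3886 -0.3589  0.019 ]] [ 0.47719472 -0.38877134  0.019     ] [[0.6875 0.1214 0.118 ]
 [0.6909 0.0197 0.118 ]
 [0.562  0.0136 0.118 ]
 [0.557  0.1158 0.118 ]] [0.62431989 0.06764154 0.118     ] [[ 0.69915359  0.2845882   0.115     ]
 [ 0.71757176 -0.14035592  0.115     ]]
yaw lid 0.339973169659544 warmer 0.043315454717409024 pan 0.04498022216425357
(array([357.2, -73.3,   0.7]), array([-0.0016, -0.0004, -0.0722]))
(array([357.2, -73.3,   0.7]), array([-7.0000e-04,  2.5000e-03,  3.0694e+00]))
{'K': array([[299.01693939,   0.        , 257.59367662],
       [  0.        , 299.01693939, 191.52603606],
       [  0.        ,   0.        ,   1.        ]]), 'origin': array([ 0.23196563, -0.53103752,  0.37253426]), 'attitude': array([ 0.78461991, -0.59795053, -0.10075848,  0.12912975])} [[ 0.964  0.265 -0.   ]
 [ 0.265 -0.964  0.002]
 [ 0.    -0.002 -1.   ]]
```

arm_command:
  delta_rot:
    - [0, 0, -0.014]
    - [0, 0, -0.028]
    - [0, 0, -0.042]
    - [0, 0, -0.056]
    - [0, 0, -0.072]
  dp:
    - [60, -12, 0]
    - [120, -25, 0]
    - [180, -37, 0]
    - [240, -49, 0]
    - [290, -65, 0]
  jaw: [60, 60, 60, 60, 60]

```text
time: 0.72
eef_pos: [0.4163, -0.413, 0.2301]
tcp_rot: [0.985, 0.17, 0.0, -0.001]
ft_force: [-0.0, 0.0, -0.1]
width: 0.0599
```

```bash
python3 - <<'E'
from h import *
c=viewer.calibration("wrist"); im=viewer.camera("wrist"); import pickle; pickle.dump(c,open("c1.pkl","wb"))
cv2.imwrite("pics/w1.png",cv2.resize(im,(768,576),interpolation=cv2.INTER_CUBIC)); print(c["origin"],robot.observe()["eef_pos"],robot.observe()["time"])
E
```

```text
[ 0.49435126 -0.38436814  0.37226251] [ 0.42072617 -0.40897676  0.23008694] 0.775
```

View pics/w1.png

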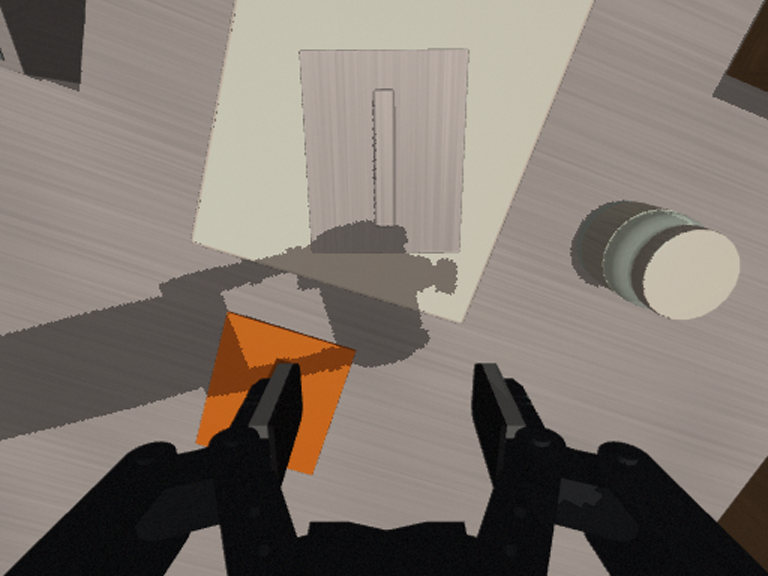

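The wrist view shows the lid with its bar top from (384,89) to (385,226) and its plate corners at (299,50), (469,48), (460,252), (312,253), in the 768-wide picture.

```bash
cat >> h.py <<'E'
def down(yaw):
    x=np.array([np.cos(yaw),np.sin(yaw),0]); z=np.array([0,0,-1.]); return np.column_stack([x,np.cross(z,x),z])
E
python3 - <<'E'
from h import *; import pickle
c=pickle.load(open("c1.pkl","rb")); f=lambda u:((u[0]+.5)/1.5-.5,(u[1]+.5)/1.5-.5)
B=np.array([ray("wrist",f(u),.059,c) for u in [(374,89),(394,89),(395,226),(376,226)]])
L=np.array([ray("wrist",f(u),.019,c) for u in [(299,50),(469,48),(460,252),(312,253)]])
for q in(B,L):
    d=q[0]+q[1]-q[2]-q[3]; print(q.mean(0),np.arctan2(d[1],d[0]),np.linalg.norm(d)/2)
b=(B.mean(0)+0)/1; y=np.arctan2(*(L[0]+L[1]-L[2]-L[3])[[1,0]]); yb=np.arctan2(*(B[0]+B[1]-B[2]-B[3])[[1,0]])
for z in(.1,.035): print(togo([b[0],b[1],z],down(yb)))
print(robot.observe()["time"],R.from_matrix(rot(robot.observe()["tcp_rot"])).as_matrix().round(3))
E
```

```text
[ 0.4777343  -0.38752586  0.059     ] 0.3510146441139221 0.08866326036969283
[ 0.47763163 -0.38736683  0.019     ] 0.3501868442892444 0.14753145048389144
(array([ 60.3,  -0.4, 130.4]), array([-0.0039, -0.0047, -0.0052]))
(array([ 6.000e+01, -1.000e-01,  1.954e+02]), array([-0.0039, -0.0047, -0.0052]))
0.775 [[ 0.941  0.339  0.003]
 [ 0.339 -0.941  0.005]
 [ 0.005 -0.004 -1.   ]]
```

arm_command:
  delta_rot:
    - [-0.004, -0.005, -0.005]
    - [-0.004, -0.005, -0.005]
    - [-0.004, -0.005, -0.005]
    - [-0.004, -0.005, -0.005]
    - [-0.004, -0.005, -0.005]
  dp:
    - [50, 0, 30]
    - [60, 0, 90]
    - [60, 0, 140]
    - [60, 0, 175]
    - [60, 0, 195]
  jaw: [50, 50, 50, 50, 50]

```text
time: 1.4
eef_pos: [0.4766, -0.3864, 0.0327]
tcp_rot: [0.985, 0.175, -0.001, -0.002]
ft_force: [0.5, 0.5, 0.8]
width: 0.05
```

```bash
python3 - <<'E'
from h import *
print(togo([.4777,-.3875,.0345],down(.3508)),robot.observe()["eef_pos"])
E
```

```text
(array([ 0.7,  1.4, -1.8]), array([-0.0035,  0.0017,  0.0001])) [ 0.47658842 -0.38643887  0.03270985]
```

Close in on the bar.

arm_command:
  delta_rot:
    - [-0.003, 0.002, 0]
    - [-0.003, 0.002, 0]
    - [-0.003, 0.002, 0]
    - [-0.003, 0.002, 0]
    - [-0.003, 0.002, 0]
  dp:
    - [1, 1.4, -2]
    - [1, 1.4, -2]
    - [1, 1.4, -2]
    - [1, 1.4, -2]
    - [1, 1.4, -2]
  jaw: [5, 5, 5, 5, 5]
  force: 60

```text
time: 2.02
eef_pos: [0.4789, -0.3886, 0.0366]
tcp_rot: [0.985, 0.175, 0.001, 0.001]
ft_force: [-1.6, -1.1, 6.5]
width: 0.0126
```

arm_command:
  delta_rot:
    - [0, 0, 0]
    - [0, 0, 0]
    - [0, 0, 0]
    - [0, 0, 0]
    - [0, 0, 0]
  dp:
    - [0, 0, 0]
    - [0, 0, -10]
    - [0, 0, -50]
    - [0, 0, -110]
    - [0, 0, -170]
  jaw: [5, 5, 5, 5, 5]
  force: 80

```text
time: 2.65
eef_pos: [0.478, -0.3875, 0.2079]
tcp_rot: [0.985, 0.175, 0.0, 0.0]
ft_force: [0.9, -0.8, -2.4]
width: 0.0123
```

```bash
python3 - <<'E'
from h import *
s=robot.observe(); print(s["eef_pos"],s["width"],s["ft_force"],s["q"].round(2))
for p,y in(([.54,-.10,.22],.2),([.6243,.0676,.22],.045)): print(togo(p,down(y)))
E
```

```text
[ 0.47798133 -0.38751129  0.2078741 ] 0.012305551970427781 [ 0.88779723 -0.77834869 -2.36926726] [-0.88  0.28  1.5   0.    1.36  0.34]
(array([ 157.1, -248.7,  -12.2]), array([ 0.0009, -0.0009,  0.151 ]))
(array([ 293.9, -377.1,  -12.3]), array([ 0.0008, -0.001 ,  0.306 ]))
```

```bash
python3 - <<'E'
from h import *
im=viewer.camera("top"); cv2.imwrite("pics/t2.png",cv2.resize(im[85:215,100:280],None,fx=4,fy=4,interpolation=cv2.INTER_CUBIC))
im=viewer.camera("scene"); cv2.imwrite("pics/s2.png",cv2.resize(im[155:305,220:430],None,fx=3.8,fy=3.8,interpolation=cv2.INTER_CUBIC))
E
```

```text
(no output)
```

View pics/t2.png

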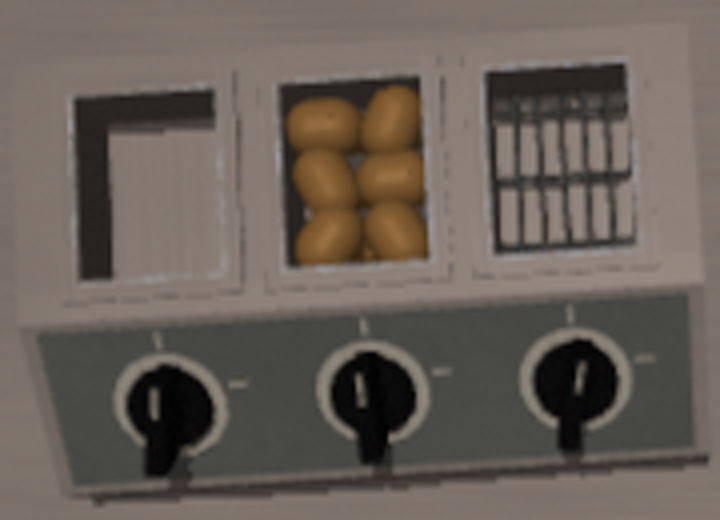

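The top crop shows the mid mouth corners at (277,82), (424,74), (437,263), (284,270), and the neighbouring mouths likewise. The mid knob's ring centre is at (373,393), its bar runs from (368,350) to (377,465), and the white line is at its upper end, tilted slightly left.

```bash
python3 - <<'E'
from h import *
g=lambda u:((u[0]+.5)/4-.5+100,(u[1]+.5)/4-.5+85)
M={}
for n,c in dict(l=[(72,97),(216,87),(229,275),(80,284)],m=[(277,82),(424,74),(437,263),(284,270)],r=[(484,68),(629,62),(638,250),(490,257)]).items():
    q=np.array([ray("top",g(u),.118) for u in c]); d=q[0]+q[1]-q[2]-q[3]; e=q[0]+q[3]-q[1]-q[2]
    M[n]=q.mean(0); print(n,q.mean(0).round(4),np.arctan2(d[1],d[0]),np.linalg.norm(d)/2,np.linalg.norm(e)/2)
d=M["l"]-M["r"]; yw=np.arctan2(-d[0],d[1]); print("yaw",yw,np.linalg.norm(d))
C=(M["l"]+M["m"]+M["r"])/3; print("mean",C)
# panel corners: deck front edge & panel front edge
cw,sw=np.cos(yw),np.sin(yw); X=np.array([cw,sw,0]);Y=np.array([-sw,cw,0])
for u,z in [((22,327),.115),((700,288),.115),((70,494),.055),((708,458),.055)]:
    p=ray("top",g(u),z)-C; print("edge wx,wy rel pan",p@X,p@Y)
n=-X*np.sin(np.pi/6)+np.array([0,0,np.cos(np.pi/6)])
cal=viewer.calibration("top")
for k,u in dict(l=(171,406),m=(373,393),r=(576,381)).items():
    # disc plane: passes deck-edge point; try z scan: find point on ray in disc plane
    for wxe in(-.084+0,):
        pass
    # deck edge at rel x e (from prints)
    e=-.084
    p0=C+X*(-.136+.104-.0)*0
    a=ray("top",g(u),.2); b=ray("top",g(u),.05)
    np.set_printoptions(precision=4,suppress=True)
    print(k,[( (ray("top",g(u),z)-C)@X, (ray("top",g(u),z)-C)@Y, z) for z in (.08,.09,.1)])
E
```

```text
l [0.62   0.1994 0.118 ] 0.0676802353234279 0.1197789565960293 0.09205370696424976
m [0.6267 0.07   0.118 ] 0.053975335969448826 0.12034786132271598 0.09414155931202707
r [ 0.6331 -0.0584  0.118 ] 0.03026585000726411 0.12023487814595261 0.09186141703470879
yaw 0.05086829774847072 0.2581305029557604
mean [0.62657574 0.07028945 0.118     ]
edge wx,wy rel pan -0.0839102057597844 0.2131156812564357
edge wx,wy rel pan -0.08680395100916344 -0.21090868846390742
edge wx,wy rel pan -0.18656982367216804 0.21007952848848843
edge wx,wy rel pan -0.18978618530438074 -0.21144647156683852
l [(np.float64(-0.1354356531181762), np.float64(0.13316854118189278), 0.08), (np.float64(-0.1365744340194289), np.float64(0.12998014434736987), 0.09), (np.float64(-0.13771321492068161), np.float64(0.126791747512847), 0.1)]
m [(np.float64(-0.13541378152240896), np.float64(0.0024873742511575085), 0.08), (np.float64(-0.13655279422505745), np.float64(0.0006839736110023664), 0.09), (np.float64(-0.137691806927706), np.float64(-0.0011194270291527177), 0.1)]
r [(np.float64(-0.13608088040993252), np.float64(-0.12872835895752516), 0.08), (np.float64(-0.13721282300873833), np.float64(-0.1291410979177802), 0.09), (np.float64(-0.1383447656075441), np.float64(-0.12955383687803523), 0.1)]
```

```bash
python3 - <<'E'
from h import *
print(togo([.6266,.0700,.21],down(.051)))
E
```

```text
(array([ 295. , -383.6,    1.5]), array([ 0.0162, -0.0092,  0.3001]))
```

arm_command:
  delta_rot:
    - [0, 0, 0.03]
    - [0, 0, 0.06]
    - [0, 0, 0.09]
    - [0, 0, 0.12]
    - [0, 0, 0.15]
  dp:
    - [20, -30, -5]
    - [50, -70, -10]
    - [90, -120, -12]
    - [130, -170, -12]
    - [165, -215, -12]
  jaw: [5, 5, 5, 5, 5]

```text
time: 3.38
eef_pos: [0.5621, -0.1305, 0.2246]
tcp_rot: [0.995, 0.1, 0.005, 0.007]
ft_force: [0.5, -0.8, -2.4]
width: 0.0121
```

```bash
python3 - <<'E'
from h import *
print(togo([.6266,.0700,.21],down(.051)),robot.observe()["width"])
E
```

```text
(array([ 103. , -183.8,   12.7]), array([ 0.0144, -0.0091,  0.1491])) 0.012114937704191772
```

arm_command:
  delta_rot:
    - [0.003, -0.002, 0.04]
    - [0.007, -0.005, 0.08]
    - [0.01, -0.007, 0.12]
    - [0.014, -0.009, 0.149]
    - [0.014, -0.009, 0.149]
  dp:
    - [30, -50, 0]
    - [58, -104, 4]
    - [84, -150, 8]
    - [99, -176, 12]
    - [103, -184, 13]
  jaw: [5, 5, 5, 5, 5]

```text
time: 4.0
eef_pos: [0.6258, 0.072, 0.208]
tcp_rot: [1.0, 0.027, -0.001, 0.0]
ft_force: [-0.1, -0.2, -3.6]
width: 0.0123
```

```bash
python3 - <<'E'
from h import *
im=viewer.camera("scene"); cv2.imwrite("pics/s3.png",cv2.resize(im[130:300,200:440],None,fx=3.3,fy=3.3,interpolation=cv2.INTER_CUBIC))
print(robot.observe()["eef_pos"],togo([.6266,.0700,.150],down(.051)),robot.observe()["width"])
E
```

```text
[0.62597232 0.07192452 0.20829845] (array([ 0.6,  2. , 58.3]), array([-0.0003,  0.0021,  0.0023])) 0.012024154072393975
```

View pics/s3.png

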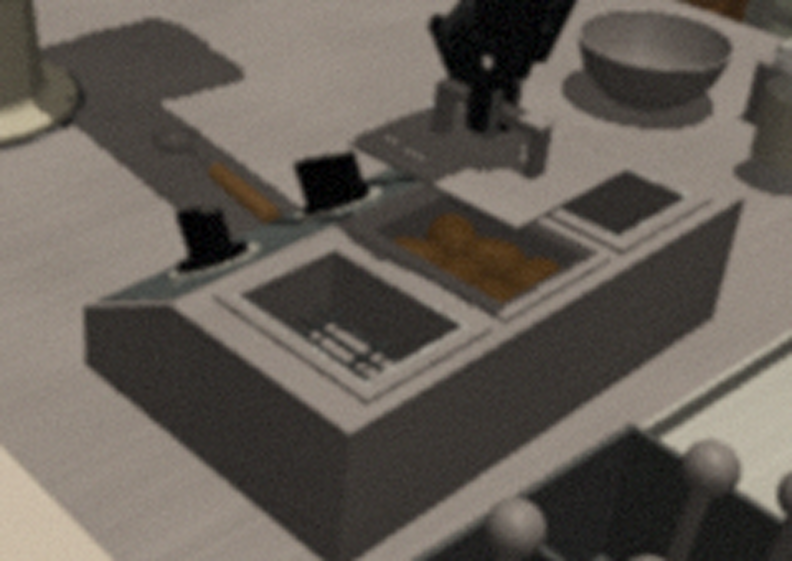

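The scene view shows the lid held level above the potato pan, whose mouth is at about (490,255) in the crop. I'm going down to just above the rim.

arm_command:
  delta_rot:
    - [0, 0.002, 0.002]
    - [0, 0.002, 0.002]
    - [0, 0.002, 0.002]
    - [0, 0.002, 0.002]
    - [0, 0.002, 0.002]
  dp:
    - [0.6, 1, 20]
    - [0.6, 2, 40]
    - [0.6, 2, 55]
    - [0.6, 2, 60]
    - [0.6, 2, 60]
  jaw: [5, 5, 5, 5, 5]

```text
time: 4.68
eef_pos: [0.6265, 0.0698, 0.1481]
tcp_rot: [1.0, 0.026, -0.0, -0.0]
ft_force: [0.1, -0.2, -3.3]
width: 0.0119
```

```bash
python3 - <<'E'
from h import *
im=viewer.camera("top"); cv2.imwrite("pics/t4.png",cv2.resize(im[85:215,100:280],None,fx=4,fy=4,interpolation=cv2.INTER_CUBIC))
im=viewer.camera("scene"); cv2.imwrite("pics/s4.png",cv2.resize(im[130:300,200:440],None,fx=3.3,fy=3.3,interpolation=cv2.INTER_CUBIC))
print(robot.observe()["eef_pos"],robot.observe()["ft_force"],togo([.6266,.0700,.1395],down(.051)),robot.observe()["width"])
E
```

```text
[0.62713794 0.06985383 0.14917703] [-0.11221087  0.38487055 -3.24558908] (array([-0.5, -0.2,  9.7]), array([-0.0001, -0.0014,  0.0004])) 0.01227315234901463
```

View pics/s4.png

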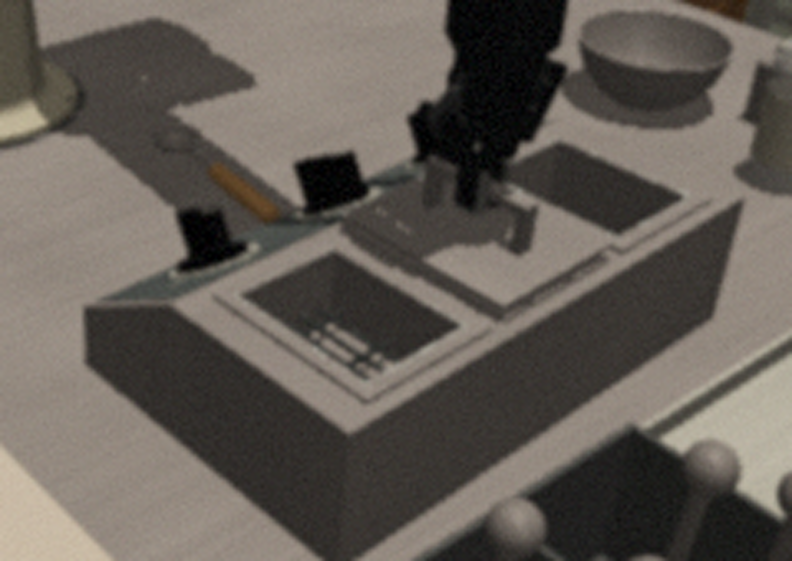

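The lid sits a few millimetres above the rim and lines up with it. I'm lowering it gently.

arm_command:
  delta_rot:
    - [0, -0.001, 0]
    - [0, -0.001, 0]
    - [0, -0.001, 0]
    - [0, -0.001, 0]
  dp:
    - [-0.5, 0, 4]
    - [-0.5, 0, 7]
    - [-0.5, 0, 9]
    - [-0.5, 0, 9]
  jaw: [5, 5, 5, 5]

```text
time: 5.28
eef_pos: [0.6266, 0.0699, 0.14]
tcp_rot: [1.0, 0.026, 0.0, -0.0]
ft_force: [-0.1, -0.1, -2.9]
width: 0.0123
```

arm_command:
  delta_rot:
    - [0, 0, 0]
    - [0, 0, 0]
    - [0, 0, 0]
  dp:
    - [0, 0, 1]
    - [0, 0, 2]
    - [0, 0, 2]
  jaw: [5, 5, 5]

```text
time: 5.65
eef_pos: [0.6267, 0.0699, 0.1397]
tcp_rot: [1.0, 0.026, 0.0, 0.0]
ft_force: [-5.1, 0.4, 6.8]
width: 0.0126
```

Contact: the vertical force went from -3 to +7 N. Releasing.

arm_command:
  delta_rot:
    - [0, 0, 0]
    - [0, 0, 0]
    - [0, 0, 0]
    - [0, 0, -0.0]
  dp:
    - [0, 0, 0]
    - [0, 0, 0]
    - [0, 0, 0]
    - [0, 0, 0]
  jaw: [20, 35, 40, 40]

```text
time: 6.15
eef_pos: [0.6267, 0.0698, 0.1396]
tcp_rot: [1.0, 0.026, 0.0, 0.0]
ft_force: [-0.2, -0.6, -1.1]
width: 0.0402
```

```bash
python3 - <<'E'
from h import *
s=robot.observe(); print(s["eef_pos"],s["ft_force"],s["width"])
E
```

```text
[0.62673666 0.06983166 0.13955428] [-0.19340773 -0.56773841 -1.1198847 ] 0.040224661043342984
```

arm_command:
  delta_rot:
    - [0, 0, 0]
    - [0, 0, 0]
    - [0, 0, 0]
    - [0, 0, 0]
    - [0, 0, 0]
  dp:
    - [0, 0, -15]
    - [0, 0, -50]
    - [-30, 0, -100]
    - [-70, 0, -130]
    - [-100, 0, -130]
  jaw: [40, 40, 40, 40, 40]

```text
time: 6.78
eef_pos: [0.5276, 0.0645, 0.2745]
tcp_rot: [1.0, 0.026, 0.004, 0.001]
ft_force: [0.7, -0.2, 0.1]
width: 0.0395
```

```bash
python3 - <<'E'
from h import *; import pickle
c=viewer.calibration("wrist"); im=viewer.camera("wrist"); pickle.dump(c,open("c5.pkl","wb"))
cv2.imwrite("pics/w5.png",cv2.resize(im,(768,576),interpolation=cv2.INTER_CUBIC)); print(robot.observe()["eef_pos"],robot.observe()["time"])
E
```

```text
[0.5240425  0.06491563 0.27237772] 6.825
```

View pics/w5.png

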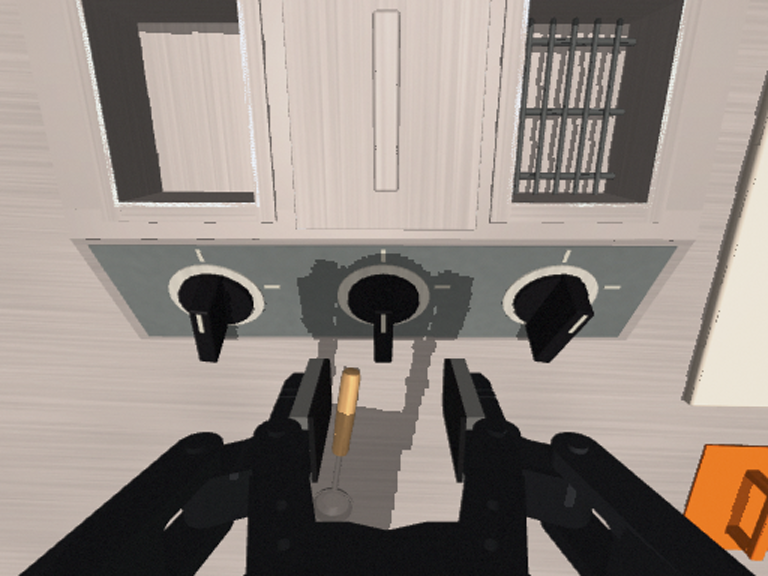

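The lid sits squarely on the middle pan, with its bar from (386,10) to (386,191) and its near edge at about y=229. The mid knob is at its off mark, with ring centre about (384,297) and the line pointing up. Turning it from this wrist angle would bring joint 6 close to its limit, so I'll flip the gripper half a turn first.

```bash
cat >> h.py <<'E'
yw=.051; Xw=np.array([np.cos(yw),np.sin(yw),0]); Yw=np.array([-np.sin(yw),np.cos(yw),0]); Zw=np.array([0,0,1.]); C=np.array([.6266,.0703,0])
n=-.5*Xw+np.sqrt(.75)*Zw; S=np.sqrt(.75)*Xw+.5*Zw
KR=np.column_stack([-S,np.cross(-n,-S),-n])  # flipped: tool x down the slope
E
python3 - <<'E'
from h import *; import pickle
np.set_printoptions(precision=4,suppress=True)
c=pickle.load(open("c5.pkl","rb")); f=lambda u:((u[0]+.5)/1.5-.5,(u[1]+.5)/1.5-.5)
B=np.array([ray("wrist",f(u),.162,c) for u in [(373,10),(399,10),(398,191),(374,191)]]); d=B[0]+B[1]-B[2]-B[3]
print("bar",B.mean(0),np.arctan2(d[1],d[0]),np.linalg.norm(d)/2)
P0=C-.085*Xw+.115*Zw
for nm,u,h in (("ring",(384,297),.008),("deckedge",(384,240),0),("mark",(383,256),0),("line lo",(383,333),.036),("line up",(383,316),.036)):
    o=np.array(c["origin"]); d=ray("wrist",f(u),0,c)-o; t=((P0+h*n-o)@n)/(d@n); p=o+d*t-C; print(nm,p@Xw,p@Yw,p[2])
for z in (.06,.02): print(robot.observe()["q"])
E
```

```text
bar [0.6253 0.0714 0.162 ] 0.051221625096153064 0.08854022530994282
ring -0.13153571990877427 0.002768168681754669 0.09737019389077023
deckedge -0.08356875864625252 0.0025963055962907426 0.11582632758086148
mark -0.09680145887525636 0.0033692428813752446 0.10818642454154048
line lo -0.15205671835770868 0.0033929993877044717 0.117854004986857
line up -0.1346670038695197 0.003276350740839263 0.1278939613277436
[-0.1056  0.0079  1.6758 -0.0004  1.4551  1.4131]
[-0.1056  0.0079  1.6758 -0.0004  1.4551  1.4131]
```

arm_command:
  delta_rot:
    - [0, 0, -0.18]
    - [0, 0, -0.36]
    - [0, 0, -0.54]
    - [0, 0, -0.72]
    - [0, 0, -0.9]
  dp:
    - [-30, 0, 0]
    - [-60, 0, 0]
    - [-90, 0, 0]
    - [-110, 0, 0]
    - [-120, 0, 0]
  jaw: [40, 40, 40, 40, 40]

```text
time: 7.45
eef_pos: [0.4037, 0.0587, 0.2731]
tcp_rot: [0.887, 0.461, 0.002, 0.001]
ft_force: [0.2, 0.5, -0.2]
width: 0.0399
```

arm_command:
  delta_rot:
    - [0, 0, -0.18]
    - [0, 0, -0.36]
    - [0, 0, -0.54]
    - [0, 0, -0.72]
    - [0, 0, -0.9]
  dp:
    - [0, 0, 0]
    - [0, 0, 0]
    - [0, 0, 0]
    - [0, 0, 0]
    - [0, 0, 0]
  jaw: [40, 40, 40, 40, 40]

```text
time: 8.07
eef_pos: [0.4039, 0.0587, 0.2741]
tcp_rot: [0.596, 0.803, 0.001, 0.003]
ft_force: [-0.5, -0.1, -0.2]
width: 0.0399
```

arm_command:
  delta_rot:
    - [0, 0, -0.18]
    - [0, 0, -0.36]
    - [0, 0, -0.54]
    - [0, 0, -0.72]
    - [0, 0, -0.9]
  dp:
    - [0, 0, 0]
    - [0, 0, 0]
    - [0, 0, 0]
    - [0, 0, 0]
    - [0, 0, 0]
  jaw: [40, 40, 40, 40, 40]

```text
time: 8.7
eef_pos: [0.4041, 0.0586, 0.2751]
tcp_rot: [0.185, 0.983, 0.0, 0.004]
ft_force: [0.2, 0.1, -0.5]
width: 0.0402
```

```bash
python3 - <<'E'
from h import *
print(robot.observe()["eef_pos"],robot.observe()["q"].round(2))
K=C-.136*Xw+(.0856)*Zw
print(togo(K+n*.09,KR))
E
```

```text
[0.40412964 0.05862037 0.27510674] [-0.15 -0.33  1.97 -0.    1.5  -1.35]
(array([-37.2,  17.3, 111.9]), array([-0.1108, -0.5085, -0.4127]))
```

```bash
python3 - <<'E'
from h import *; import pickle
np.set_printoptions(precision=4,suppress=True)
c=pickle.load(open("c5.pkl","rb")); f=lambda u:((u[0]+.5)/1.5-.5,(u[1]+.5)/1.5-.5)
g=lambda u:((u[0]+.5)/4-.5+100,(u[1]+.5)/4-.5+85)
P0=C-.085*Xw+.115*Zw; ct=viewer.calibration("top")
for nm,cc,px,h,off in (("w ring",c,f((384,297)),.008,0),("w low end",c,f((383,362)),.042,.032),("w line up",c,f((383,315)),.042,-.030),("w left ring",c,f((216,295)),.008,0),("w right",c,f((551,294)),.008,0),("t ring",ct,g((373,393)),.008,0),("t line up",ct,g((360,373)),.042,-.03)):
    o=np.array(cc["origin"]); d=ray("",px,0,cc)-o; t=((P0+h*n-o)@n)/(d@n); p=o+d*t-h*n+off*S-C; print(nm,"base",p@Xw,p@Yw,p[2])
E
```

```text
w ring base -0.1275357199087743 0.0027681686817546724 0.09044199066049471
w low end base -0.13196327199588304 0.003527160397273966 0.08788574227115135
w line up base -0.13504570384557646 0.003187665382974847 0.0861060994129721
w left ring base -0.12566572507978246 0.1293460608669945 0.09152163267839633
w right base -0.12438356351156188 -0.12263065395800761 0.09226188900495305
t ring base -0.1330541423589002 -6.184250641987932e-05 0.08725592797341233
t line up base -0.13433424257246118 -0.0006776770294144647 0.08651686177052327
```

arm_command:
  delta_rot:
    - [-0.028, -0.13, -0.1]
    - [-0.055, -0.254, -0.206]
    - [-0.083, -0.38, -0.31]
    - [-0.111, -0.508, -0.413]
    - [-0.111, -0.508, -0.413]
  dp:
    - [-10, 4, 25]
    - [-20, 9, 50]
    - [-29, 13, 75]
    - [-37, 17, 95]
    - [-37, 17, 105]
  jaw: [40, 40, 40, 40, 40]

```text
time: 9.32
eef_pos: [0.4435, 0.061, 0.1682]
tcp_rot: [-0.024, 0.966, 0.007, 0.257]
ft_force: [-0.4, 0.2, -0.2]
width: 0.04
```

```bash
cat >> h.py <<'E'
KB=C-.132*Xw+.0015*Yw+.0878*Zw
E
python3 - <<'E'
from h import *
print(robot.observe()["eef_pos"],robot.observe()["q"].round(2))
print(togo(KB+n*.013,KR))
c=viewer.calibration("wrist"); im=viewer.camera("wrist"); 
for h in(.013,.042): print(proj("wrist",KB+n*h,c)*1.5)
cv2.imwrite("pics/w6.png",cv2.resize(im,(768,576),interpolation=cv2.INTER_CUBIC))
E
```

```text
[0.44350305 0.06095263 0.16815674] [-0.24 -0.59  2.43  0.2   0.81 -1.96]
(array([-4.6,  1.5, 82.2]), array([ 0.0007, -0.0041, -0.0024]))
[386.49586473 308.28761162]
[386.6577707  330.45567931]
```

View pics/w6.png

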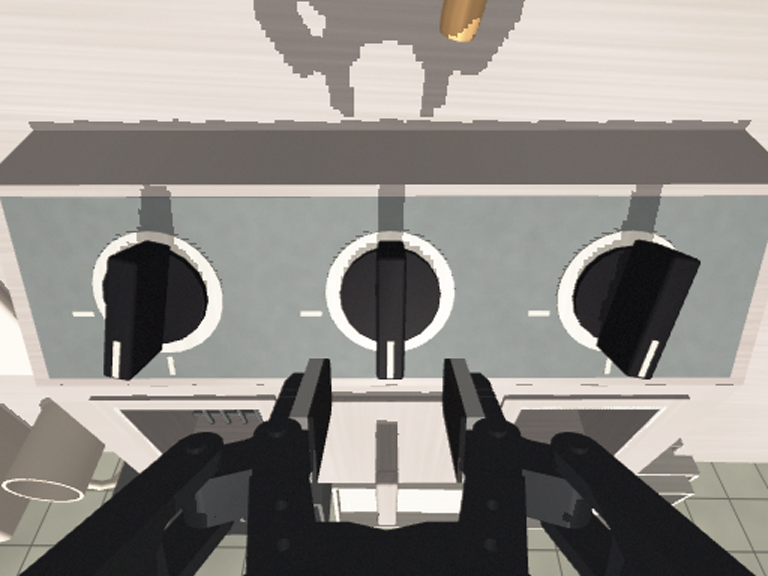

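The knob bar's top runs from (391,240) to (390,378), with the ring centre at about (391,290) and the white line along the slope. My predicted centre was about 8 mm too far up the slope, so I'm recomputing.

```bash
python3 - <<'E'
from h import *
np.set_printoptions(precision=4,suppress=True)
c=viewer.calibration("wrist"); f=lambda u:((u[0]+.5)/1.5-.5,(u[1]+.5)/1.5-.5)
for nm,u,h in(("ring l",(327,290),.008),("ring r",(455,290),.008),("ring top",(391,230),.008),("ring bot",(391,352),.008),("bar lo",(391,241),.042),("bar up",(390,378),.042),("panel lo",(391,196),0),("panel up",(391,380),0),("neighb l",(157,292),.008),("neighb r",(622,294),.008)):
    o=np.array(c["origin"]); d=ray("",f(u),0,c)-o; t=((KB+h*n-o)@n)/(d@n); p=o+d*t-h*n-KB; print(nm,"S,Y rel KB mm",p@S*1000,p@Yw*1000)
E
```

```text
ring l S,Y rel KB mm -8.208811511498267 -32.506270675864414
ring r S,Y rel KB mm -7.883482723712362 36.94683270587404
ring top S,Y rel KB mm -40.98128596645825 2.2350002661641013
ring bot S,Y rel KB mm 29.272022368454564 2.1785403576277007
bar lo S,Y rel KB mm -42.8437734640412 1.8471531336474327
bar up S,Y rel KB mm 26.35133797714326 1.2962265377755946
panel lo S,Y rel KB mm -57.40876892517958 2.3398127481102917
panel up S,Y rel KB mm 52.02927161222307 2.251861562527852
neighb l S,Y rel KB mm -7.493274772786303 -124.79580560342468
neighb r S,Y rel KB mm -5.151780423090471 128.0812958992386
```

arm_command:
  delta_rot:
    - [0, -0.004, -0.002]
    - [0, -0.004, -0.002]
    - [0, -0.004, -0.002]
    - [0, -0.004, -0.002]
    - [0, -0.004, -0.002]
  dp:
    - [2, 3.5, 15]
    - [2, 3.5, 35]
    - [2, 3.5, 55]
    - [2, 3.5, 72]
    - [2, 3.5, 80]
  jaw: [40, 40, 40, 40, 40]

```text
time: 10.0
eef_pos: [0.4837, 0.0664, 0.0991]
tcp_rot: [-0.024, 0.966, 0.007, 0.258]
ft_force: [0.7, 0.4, -0.1]
width: 0.0402
```

arm_command:
  delta_rot:
    - [0, 0, 0]
    - [0, 0, 0]
    - [0, 0, 0]
    - [0, 0, 0]
    - [0, 0, 0]
  dp:
    - [0, 0, 0]
    - [0, 0, 0]
    - [0, 0, 0]
    - [0, 0, 0]
    - [0, 0, 0]
  jaw: [30, 20, 5, 5, 5]
  force: 50

```text
time: 10.62
eef_pos: [0.4847, 0.0651, 0.1006]
tcp_rot: [-0.024, 0.965, 0.006, 0.26]
ft_force: [-4.1, -8.4, 5.7]
width: 0.0129
```

```bash
python3 - <<'E'
from h import *
s=robot.observe();print(s["eef_pos"],s["q"].round(2),s["ft_force"],s["wrist_torque"],s["width"])
print(togo(KB-.0065*S+.002*Yw+n*.015,KR))
E
```

```text
[0.48465929 0.06509791 0.10059272] [-0.19 -0.29  2.39  0.23  0.54 -1.98] [-4.11750774 -8.44082517  5.69809568] [-1.01898228  0.53702983 -0.59786816] 0.012941170703482
(array([4.2, 1.5, 1.1]), array([-0.002 ,  0.002 , -0.0008]))
```

Gripped (12.9 mm). Turning clockwise, which is positive about the tool z.

arm_command:
  delta_rot:
    - [0, 0, 0.12]
    - [0, 0, 0.24]
    - [0, 0, 0.36]
    - [0, 0, 0.48]
    - [0, 0, 0.6]
  dp:
    - [0, 0, 0]
    - [0, 0, 0]
    - [0, 0, 0]
    - [0, 0, 0]
    - [0, 0, 0]
  jaw: [5, 5, 5, 5, 5]

```text
time: 11.25
eef_pos: [0.4845, 0.0645, 0.1006]
tcp_rot: [0.264, 0.929, 0.082, 0.247]
ft_force: [4.1, -4.5, -6.8]
width: 0.0132
```

```bash
python3 - <<'E'
from h import *
s=robot.observe();print(s["eef_pos"],s["q"].round(2),s["ft_force"],s["wrist_torque"],s["width"])
print(togo(KB,KR))
E
```

```text
[0.48448817 0.06448296 0.10058306] [-0.19 -0.29  2.39  0.23  0.54 -1.38] [ 4.06126183 -4.50462094 -6.82504235] [-0.58643599  0.1632944  -0.19723948] 0.013197340021296551
(array([-1.9,  1.5, 16.2]), array([-0.0025,  0.0031, -0.6045]))
```

arm_command:
  delta_rot:
    - [0, 0, 0.12]
    - [0, 0, 0.24]
    - [0, 0, 0.36]
    - [0, 0, 0.48]
    - [0, 0, 0.6]
  dp:
    - [0, 0, 0]
    - [0, 0, 0]
    - [0, 0, 0]
    - [0, 0, 0]
    - [0, 0, 0]
  jaw: [5, 5, 5, 5, 5]

```text
time: 11.88
eef_pos: [0.4842, 0.064, 0.1004]
tcp_rot: [0.529, 0.808, 0.151, 0.211]
ft_force: [4.3, -3.0, -8.0]
width: 0.0129
```

arm_command:
  delta_rot:
    - [0, 0, 0.06]
    - [0, 0, 0.1]
    - [0, 0, 0.1]
  dp:
    - [0, 0, 0]
    - [0, 0, 0]
    - [0, 0, 0]
  jaw: [5, 5, 5]

```text
time: 12.25
eef_pos: [0.4841, 0.0639, 0.1004]
tcp_rot: [0.568, 0.781, 0.162, 0.204]
ft_force: [9.0, 0.9, -9.9]
width: 0.0128
```

```bash
python3 - <<'E'
from h import *
s=robot.observe();print(s["eef_pos"],s["q"].round(2),s["ft_force"],s["wrist_torque"],s["width"])
print(togo(KB,KR), rot(s["tcp_rot"]).T@s["wrist_torque"])
E
```

```text
[0.4840799  0.06393344 0.10040034] [-0.19 -0.29  2.39  0.23  0.54 -0.67] [ 8.98111796  0.91400286 -9.87285394] [ 0.00138602 -0.28216869  0.22096798] 0.012753209221995949
(array([-0.1,  3. , 16.2]), array([-0.0023,  0.0052, -1.3085])) [-0.29897351  0.0230032  -0.19629985]
```

arm_command:
  delta_rot:
    - [0, 0, 0.06]
    - [0, 0, 0.06]
    - [0, 0, 0.0]
    - [0, 0, 0.0]
    - [0, 0, 0]
  dp:
    - [0, 0, 0]
    - [0, 0, 0]
    - [0, 0, 0]
    - [0, 0, 0]
    - [0, 0, 0]
  jaw: [5, 5, 20, 40, 40]

```text
time: 12.88
eef_pos: [0.4843, 0.0639, 0.1009]
tcp_rot: [0.569, 0.78, 0.162, 0.204]
ft_force: [0.1, 0.1, -0.6]
width: 0.0398
```

arm_command:
  delta_rot:
    - [0, 0, 0]
    - [0, 0, 0]
    - [0, 0, 0]
    - [0, 0, 0]
    - [0, 0, 0]
  dp:
    - [0, 0, -20]
    - [0, 0, -60]
    - [0, 0, -110]
    - [0, 0, -150]
    - [0, 0, -170]
  jaw: [40, 40, 40, 40, 40]

```text
time: 13.5
eef_pos: [0.3989, 0.0601, 0.2508]
tcp_rot: [0.569, 0.779, 0.163, 0.206]
ft_force: [-0.2, -0.5, 0.1]
width: 0.0402
```

arm_command:
  delta_rot:
    - [0, 0, 0]
    - [0, 0, 0]
    - [0, 0, 0]
  dp:
    - [0, 0, -30]
    - [0, 0, -40]
    - [0, 0, -40]
  jaw: [40, 40, 40]

```text
time: 13.88
eef_pos: [0.3874, 0.0613, 0.2862]
tcp_rot: [0.569, 0.78, 0.161, 0.205]
ft_force: [-0.1, 0.7, -0.2]
width: 0.0396
```

```bash
python3 - <<'E'
from h import *
s=robot.observe();print(s["eef_pos"],s["time"],s["ft_force"])
a=viewer.camera("top")[85:215,100:280]; b=viewer.camera("scene")[150:290,220:400]
a=cv2.resize(a,(600,433),interpolation=cv2.INTER_CUBIC); cv2.imwrite("pics/t7.png",cv2.resize(viewer.camera("top")[85:215,100:280],None,fx=4,fy=4,interpolation=cv2.INTER_CUBIC))
cv2.imwrite("pics/s7.png",cv2.resize(b,None,fx=4,fy=4,interpolation=cv2.INTER_CUBIC))
E
```

```text
[0.38740483 0.06128679 0.28623269] 13.875 [-0.07682958  0.70408285 -0.2122925 ]
```

View pics/t7.png

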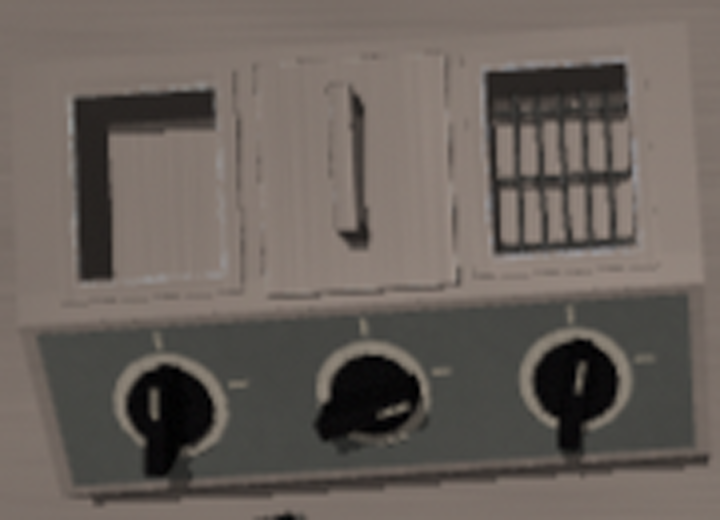

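View pics/s7.png

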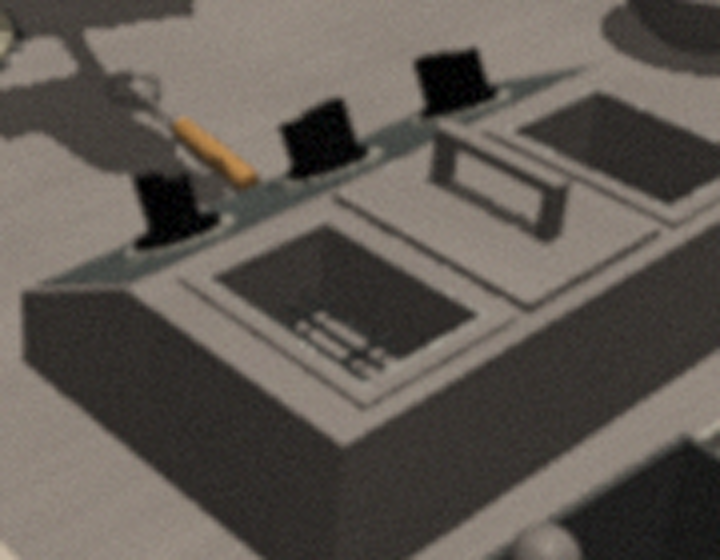

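The top view shows the lid square on the middle pan. The mid knob's white line points to (400,410), parallel to its "on" mark at (442,371), and the side knobs are unchanged. The scene view shows the lid flat and the arm clear.

```bash
python3 -c "
from station import sign_off; print(sign_off())"
```

```text
the job is handed in; nothing more can be done
None
```

I put the rectangular lid on the potato pan, which is the middle one, and turned the middle knob clockwise to its stop. The job was handed in at about 14 s of the 51 s allowed.

**Lid:** I set it down under contact (about 7 N) before releasing it. The wrist camera then put its handle about 2 mm from the pan's centre and in line within 0.001 rad. The last pictures show it flat and square on the rim.

**Knobs:** The gripper turned 1.31 rad while holding the middle knob. Its white line now points at the "on" mark. The left and right knobs look unchanged.

**Round lid and arm:** I did not go near the round lid, but the final pictures did not include it. The arm ended clear, with force readings near zero.

**Disagreement:** My first estimate of the knob's position was about 7 mm too far up the slope. A closer wrist picture showed this, and I corrected it before gripping.

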